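# Unlock a bench incubator and crack its stuck lid

### The job

The incubator's lid is locked and its gasket has stuck. Slide the lock fin on the front deck all the way to its end stop, then take the bar handle on the lid at its middle, pull until the seal breaks, and finish while holding the lid by its handle so that its front edge stays about 3 cm open, to let the chamber air out. Do not throw the lid wide open, and leave the glassware, dishes and rack around it alone; the program ends with the lid still held.

Things in the scene. Friction and masses are not known exactly. Their poses are not given: they have to be found in the camera images.
- incubator: Green enamelled bench incubator, 320 x 340 mm and 150 mm high, fixed to the bench, standing at any of many places and yaws. Origin: on the bench surface, its underside reaching from x = -180 to +140 mm. Its x axis points away from the front (console side, towards the robot) to the hinge side, y to the left, z up. The front deck is level at z = 150 mm, x = -180 to -100 mm; behind it the lid, flat, top at z = 164 mm, covers x = -98 to +140 mm, y = -170 to +170 mm.
- lock_slide (a joint): Lid lock: travel of the fin along the incubator's +y axis (to its left), in m. 0 = one end of the track; +0.050 = end stop, lid free. It starts somewhere between 0 and 0.015 (locked: a steel tongue on the fin lies over a steel tab on the lid and blocks the lid). About 2 N of friction, no spring; it stays where it is left.
- slide_grip (a point): Point on the upright black lock fin on the front deck, 33 mm above the deck; in the incubator's frame x = -147, y = 45 + joint value, z = 183 mm. Fin 16 mm thick along y, 24 mm along x, its top 48 mm above the deck, on a carriage plate 40 mm (y) x 22 mm (x), 6 mm high. Pinch from above across y, or push. A steel tongue sticks out 28 mm towards the lid, 10 to 16 mm above the deck.
- lid (a joint): Lid angle in rad about the hinge along the lid's far edge; 0 = closed, grows as the front edge rises (0.13 rad = front edge 31 mm up), hard limit 0.45. The lid (about 0.6 kg, varies) falls shut when let go. The gasket is tacky: pulling up at the handle, it takes a peak of about 13 to 17 N to start it, which fades over the first 8 mm of rise at the handle (0.04 rad); from there on only the lid's own weight, 3 to 6 N at the handle, is felt. Jointed to the incubator.
- hinge (a point): Middle of the lid's hinge axis, which runs along the incubator's y; at x = +140 mm, y = 0, z = 150 mm in the incubator's frame.
- handle (a point): Middle of the round steel bar handle on the lid: 16 mm thick, 130 mm long, parallel to the incubator's y, posts 112 mm apart, 32 mm free below it. Lid closed: x = -60, y = 0, z = 204 mm in the incubator's frame (200 mm before the hinge axis, 54 mm above it); it moves on an arc about the hinge. Pinch from above across the bar near its middle; being round, it can turn in the grip.
- dish_stack: Bystander: stack of five culture dishes, 90 mm across, 77 mm high. Origin under its centre.
- dish: Bystander: a single culture dish, 90 mm across, 15 mm high, on the bench beside the incubator. Origin under its centre.
- canister: Bystander: steel pipette canister, 66 mm across, 170 mm high. Origin under its centre.
- reagent: Bystander: amber reagent bottle, 68 mm across, 150 mm high, beside the incubator. Origin under its centre.
- beaker: Bystander: glass beaker, 72 mm across, 90 mm high. Origin under its centre.
- tube_rack: Bystander: aluminium block with eight tubes, 70 x 160 mm, 92 mm high. Origin under its centre.
- sample_jar: Bystander: small glass jar, 34 mm across, 38 mm high, standing on the right part of the incubator's front deck. Origin under its centre.

How it is judged (in metres and radians):
On the way, in this order (a step that is already met when the one before it is completed fails the run):
1. the lock fin is at its end stop, the lid still shut (value of joint lock_slide above 0.045 m and value of joint lid below 0.015 rad), for 0.2 s.
2. the lid is pulled by its handle past the seal's peak (value of joint lid above 0.045 rad and contact force between the fingers and lid above 1 N and distance between the grasp point and handle below 0.045 m), for 0.1 s.
At the end, for the whole second after the job is handed in: The lid is held by the fingers on its handle (more than 1.5 N, the gripper within 45 mm of the middle of the bar), at rest, 0.07 to 0.20 rad open (front edge 17 to 48 mm up), with the lock fin still within 5 mm of its end stop (value of joint lid between 0.07 and 0.2 rad and velocity of joint lid between -0.05 and 0.05 rad/s and contact force between the fingers and lid above 1.5 N and distance between the grasp point and handle below 0.045 m and value of joint lock_slide above 0.045 m); the arm keeps its last pose, push and grip.
It fails at once if the lid is thrown wide open (more than 0.32 rad, 75 mm) (value of joint lid above 0.32 rad).
It fails at once if a bystander is shoved more than 30 mm or tipped over (distance of any of dish_stack, dish, canister, reagent, beaker, tube_rack, sample_jar from where it was at the start of the episode above 0.03 m or angle between any of dish_stack, dish, canister, reagent, beaker, tube_rack, sample_jar's own z axis and vertical above 0.5 rad).
It also fails if it takes over 43 s, if anything falls off the work surface, if the arm or the gripper's body presses on something with over 40 N, if the wrist force passes 120 N, or if a joint passes its speed limit or range.

### The arm

A 6-joint arm with a two-finger parallel gripper is mounted at the origin on the work surface. World frame = base frame: x ahead of the robot, y to its left, z up, the work surface at z = 0. Lengths are in mm, angles in degrees, forces in N, time in s.
With the tool pointing down it reaches from about 300 to 850 mm from the base axis. Payload 4.2 kg.
Tool frame: the origin (TCP) lies midway between the tips of the shut fingers; the grasp point (between the pads) lies 19 mm behind it (env.grip_depth is the distance from the TCP to the grasp point, in mm); z points along the fingers, y is the line along which they close (so a half turn about z gives the same grasp; the last joint's range is limited). The gripper opens to 91 mm and grips with 3 to 60 N. Pads are 32 mm wide; open, the fingers measure 118 mm over their backs; the gripper's body (76 mm by 178 mm) begins 60 mm behind the grasp point.
Start: joints at [-66.349, 18.312, 89.639, -0, 72.044, -1.146], TCP at [241.168, -521.997, 213.976] pointing down, gripper open.
Joint ranges: [-177.97, 177.97], [-48.28, 115.42], [12.27, 149.76], [-77.06, 257.06], [2.81, 150.46], [-146.56, 146.56]. Speed limits (degrees/s): [147.25, 147.25, 180, 180, 180, 180].

### API

Orientations are given as [roll, pitch, yaw] about the fixed x, y, z axes, in that order (R = Rz(yaw) Ry(pitch) Rx(roll)).
In Python, from workcell import env, eyes gives the robot as it stands.
- The arm moves only by the tool send_rows, never from a script. Its argument "motion" is a list of rows, each a list of 7 numbers: the shift along the world's x, y, z normalised to -1 to 1, where 1 is 0.5 m, then the turn, a rotation vector about the world's x, y, z normalised to -1 to 1, where 1 is 60 degrees, then the opening, from -1 (shut) to 1 (fully open). A call has 1 to 20 rows; each row is the pose to reach, as a shift and turn from the pose commanded when the call began; what a row does not reach only later rows make up. A row lasts 1/8 s, in which the tool goes at most 62.5 mm and 10.7 degrees, less where a joint would pass 70% of its speed; a pose out of reach is approached as far as the arm can. A call with a number of a shift or a turn outside -1 to 1 is refused whole. A call with a gripper value outside its range is refused whole. The fingers move at their own pace and stop on an object; "squeeze" is the grip in N (left out, the last holds). Time passes only in rows, so rows that repeat a pose let the fingers close. It gives the time, the measured TCP pose, the force, the opening and the grip force at its end, in the units of the state.
- env.state(): the state, without advancing time (a new reading comes with each control period).
- eyes.grab_frame(name): name is "scene" or "side" or "wrist"; returns a dict with "pixels" (384x512x3 uint8, red, green, blue), "depth" (384x512 float32, mm along the optical axis (not along the pixel's ray), 0 where there is no reading), "fx", "fy", "cx", "cy" (pixels), "R" (3x3) and "t" (3): a world point X has camera coordinates R X + t; the wrist camera has in their place "T_tool_cam" (4x4, takes a point from camera to tool coordinates, whose origin is the TCP and whose axes are the flange's). Camera axes: x right, y down, z forward; pixel columns grow to the right and rows downward; lengths in mm; the calibration is good to about 2 mm. A picture is of the moment at which its call begins: read the wrist's pose just before it.
- env.job_done(): hands the job in; it is judged then, once.
The state is a dict: "time_s": time; "qpos": joint angles; "qvel": joint speeds; "effort": joint torques, N m; "ee_pos": TCP position; "ee_rot": TCP orientation; "force": force on the tool from outside, world axes, zero at the start; "torque": the same for the moment, N m; "gripper_width": finger opening in mm; "gripper_force": force on a finger pad.
Only numpy, scipy, OpenCV 4.12 (cv2) and the standard library are available. Lean on these libraries where they do the work, as an engineer would, in place of code of your own. Each camera call takes 0.05 s, during which the arm holds its last target. There are 200 camera calls.

## Working session

There is one attempt and no reset: what is moved stays moved. The work goes in short steps, Python scripts to look and compute and a tool call to move; the robot and the scene stay as the last step left them, time stands still between calls to the robot, and variables do not carry over. Pictures are saved under pics/ and viewed, at most 10 in all, crops included, and the job is handed in when it is done.

Besides the shell and the picture viewer there is one more tool, called after "Call:" by a JSON object that holds its "method" and its "body", one argument or row to a line. send_rows: Moves the arm, as the interface text tells. Its arguments: {"type":"object","properties":{"motion":{"type":"array"},"squeeze":{"type":"number"}},"required":["motion"]}

```bash
mkdir -p pics; cat > h.py <<'E'
import numpy as np, cv2
from workcell import env, eyes
def grab(n):
    f=eyes.grab_frame(n); return f
def world(f,u,v,d):
    # pixel arrays + depth -> world points (fixed cameras)
    c=np.stack([(u-f['cx'])/f['fx']*d,(v-f['cy'])/f['fy']*d,d],-1)
    R=np.array(f['R']);t=np.array(f['t'])
    return (c-t)@R
def cloud(f):
    v,u=np.mgrid[0:384,0:512]
    return world(f,u,v,f['depth'].astype(float))
E
python3 - <<'E'
from h import *
a=grab('scene');b=grab('side')
np.savez('v.npz',s=cloud(a),d=cloud(b),sp=a['pixels'],dp=b['pixels'])
for n,f in(('scene',a),('side',b)):
    cv2.imwrite(f'pics/{n}0.png',f['pixels'][...,::-1])
    P=cloud(f);hsv=cv2.cvtColor(f['pixels'],cv2.COLOR_RGB2HSV)
    R=np.array(f['R']);print(n,-R.T@np.array(f['t']),f['fx'])
    g=(hsv[...,0]>35)&(hsv[...,0]<90)&(hsv[...,1]>60)&(f['depth']>0)
    for z0,z1 in((145,155),(159,169)):
        m=g&(P[...,2]>z0)&(P[...,2]<z1)
        q=P[m][:,:2].astype(np.float32)
        print(z0,m.sum(),cv2.minAreaRect(q) if len(q) else '')
print(env.state())
E
```

```text
scene [1251.06225333 -423.00152327 1051.9548182 ] 388.4632940584846
145 116 ((-220.5484619140625, 587.2479248046875), (1884.0325927734375, 486.7593078613281), 51.72785186767578)
159 107 ((-243.25054931640625, 615.390869140625), (1860.9158935546875, 544.7406005859375), 51.64496612548828)
side [-101.04730991  903.17573035  789.05659205] 401.30877989711985
145 55 ((261.6005554199219, 56.89544677734375), (347.7399597167969, 588.3009033203125), 68.71605682373047)
159 25 ((343.2381896972656, 69.39750671386719), (249.51255798339844, 694.9349365234375), 71.61773681640625)
{'time_s': 0.1, 'qpos': array([-6.63496681e+01,  1.83474340e+01,  8.96985446e+01,  2.04728994e-03,
        7.20439238e+01, -1.14638096e+00]), 'qvel': array([ 0.00077138, -0.1186677 , -0.24366463,  0.03527849,  0.02017646,
       -0.05469942]), 'effort': array([ 3.68180363e-04, -4.13331485e+01, -2.32509917e+01,  7.30535388e-02,
        4.21923702e-02, -5.37957101e-05]), 'ee_pos': array([ 240.98328775, -521.57507721,  213.2157135 ]), 'ee_rot': array([-1.79910154e+02, -3.74484910e-03,  2.47960772e+01]), 'force': array([0.3459568 , 0.22878483, 1.74546721]), 'torque': array([0.00279047, 0.02444518, 0.03420043]), 'gripper_force': 0.0, 'gripper_width': 91.17503981617635}
```

View pics/scene0.png

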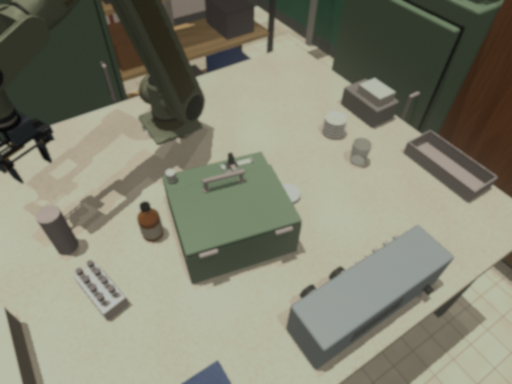

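View pics/side0.png

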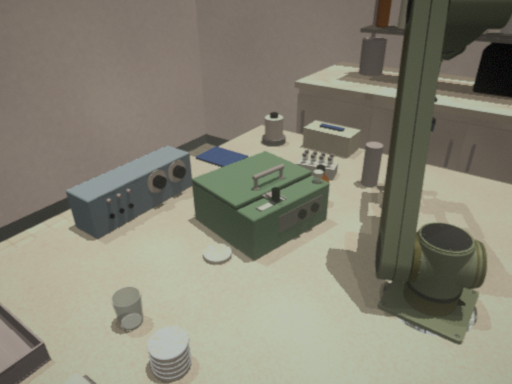

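The scene view shows the incubator at about (232,215), with its handle at (224,178), fin at (231,160) and jar at (171,175). The side view shows the handle at (268,176) and the fin at (277,195).

```bash
python3 - <<'E'
from h import *
v=np.load('v.npz');
for n,k,(u0,u1,v0,v1) in(('s','sp',(160,302,145,290)),('d','dp',(190,332,150,248))):
    P=v[n][v0:v1,u0:u1];c=v[k][v0:v1,u0:u1].astype(int)
    z=P[...,2]
    ok=np.isfinite(z)&(P[...,0]>150)&(P[...,0]<900)
    print(n,ok.mean(),np.histogram(z[ok],bins=np.arange(-10,260,10))[0])
    gm=ok&(c[...,1]>c[...,0]+8)&(c[...,1]>c[...,2]+3)
    for z0,z1 in((145,156),(158,170)):
        m=gm&(z>z0)&(z<z1); m=cv2.morphologyEx(m.astype(np.uint8),cv2.MORPH_OPEN,np.ones((3,3)))>0
        if m.any(): r=cv2.minAreaRect(P[m][:,:2].astype(np.float32)); print(z0,m.sum(),r,np.median(z[m]),cv2.boxPoints(r).round().tolist())
    m=ok&(z>190)&(z<225)
    q=P[m]; print('high',len(q)); print(np.c_[q,c[m]].round()[::max(1,len(q)//40)])
E
```

```text
s 0.9914035939776591 [4053 3707  409  203  196  212  219  201  225  209  224  224  216  201
  163  938 1119 7259   52  100   62  136   85    0    0    0]
145 1004 ((474.642333984375, -37.8885498046875), (333.378662109375, 69.59159088134766), 77.1556167602539) 149.71169288328514 [[404.0, -193.0], [472.0, -208.0], [546.0, 117.0], [478.0, 132.0]]
158 7166 ((633.3746948242188, -72.74844360351562), (336.045654296875, 240.48800659179688), 77.11918640136719) 163.68038540445522 [[479.0, -210.0], [713.0, -263.0], [788.0, 64.0], [554.0, 118.0]]
high 283
[[ 474.   21.  200.  148.  147.  128.]
 [ 473.   10.  196.  114.  113.   97.]
 [ 479.   11.  196.   68.   68.   57.]
 [ 489.   12.  199.   63.   63.   53.]
 [ 489.   15.  193.   69.   69.   58.]
 [ 430. -174.  191.  168.  169.  156.]
 [ 563.   -4.  211.  151.  147.  133.]
 [ 556.  -21.  209.  146.  137.  127.]
 [ 569.   -4.  211.  156.  148.  136.]
 [ 555.  -31.  210.  156.  147.  136.]
 [ 565.  -13.  208.  154.  145.  134.]
 [ 576.    5.  208.  122.  124.  107.]
 [ 557.  -36.  210.  159.  149.  138.]
 [ 568.  -18.  210.  144.  136.  125.]
 [ 5
[... 2504 characters left out ...]
 550.  -26.  205.  113.  107.   98.]
 [ 566.    6.  210.  144.  144.  129.]
 [ 558.  -11.  206.  140.  133.  124.]
 [ 552.  -29.  200.   92.   94.   82.]
 [ 563.    9.  209.  139.  132.  123.]
 [ 556.   -8.  204.  115.  109.  101.]
 [ 564.   13.  207.   90.   89.   80.]
 [ 559.   -7.  200.   99.   95.   85.]
 [ 565.   12.  203.   88.   89.   76.]
 [ 557.   -3.  199.   91.   97.   81.]
 [ 557.   12.  202.   82.   79.   71.]
 [ 560.    3.  193.   85.   84.   75.]
 [ 491.   21.  195.   96.  115.   89.]
 [ 477.   14.  196.   53.   56.   48.]
 [ 480.   20.  194.   46.   52.   42.]
 [ 486.   23.  190.   55.   59.   46.]
 [ 469.   20.  194.   48.   52.   43.]
 [ 469.   21.  191.   45.   49.   38.]]
```

Call:
{"method": "send_rows", "body": {
  "motion": [
    [0, 0, 0.12, 0, 0, 0, -1],
    [0, 0, 0.232, 0, 0, 0, -1],
    [0.1, 0.22, 0.232, 0, 0, 0.2, -1],
    [0.2, 0.44, 0.232, 0, 0, 0.4, -1],
    [0.3, 0.66, 0.232, 0, 0, 0.6, -1],
    [0.4, 0.88, 0.232, 0, 0, 0.8, -1],
    [0.458, 0.987, 0.232, 0, 0, 0.875, -1],
    [0.458, 0.987, 0.232, 0, 0, 0.875, -1],
    [0.458, 0.987, 0.232, 0, 0, 0.875, -1],
    [0.458, 0.987, 0.232, 0, 0, 0.875, -1],
    [0.458, 0.987, 0.232, 0, 0, 0.875, -1],
    [0.458, 0.987, 0.232, 0, 0, 0.875, -1],
    [0.458, 0.987, 0.232, 0, 0, 0.875, -1],
    [0.458, 0.987, 0.232, 0, 0, 0.875, -1]
  ],
  "squeeze": 20
}}

```text
time_s: 1.85
ee_pos: [469.7, -29.6, 330.0]
ee_rot: [-180.0, 0.0, 77.2]
force: [0.4, -0.5, -0.1]
gripper_width: 0.5
gripper_force: 0.0
```

```bash
cat >> h.py <<'E'
from scipy.spatial.transform import Rotation as Ro
O=np.array([612.3,-65.6,0]);Y=-12.7
def inc(P): return (P-O)@Ro.from_euler('z',Y,degrees=True).as_matrix()
def wristcloud():
    s=env.state();f=eyes.grab_frame('wrist')
    v,u=np.mgrid[0:384,0:512];d=f['depth'].astype(float)
    c=np.stack([(u-f['cx'])/f['fx']*d,(v-f['cy'])/f['fy']*d,d],-1)
    T=np.array(f['T_tool_cam']);p=c@T[:3,:3].T+T[:3,3]
    W=p@Ro.from_euler('xyz',s['ee_rot'],degrees=True).as_matrix().T+s['ee_pos']
    W[d<=0]=np.nan
    return f['pixels'],W
E
python3 - <<'E'
from h import *
s=env.state();print({k:np.round(s[k],1) for k in('time_s','qpos','ee_pos','ee_rot','force','gripper_width')})
p,W=wristcloud();cv2.imwrite('pics/w1.png',p[...,::-1])
I=inc(W);z=I[...,2]
m=(z>185)&(z<203)&(I[...,0]<-110)&(I[...,1]>0)
q=I[m];print('fin',len(q),q.min(0),q.max(0),np.percentile(q,[5,50,95],axis=0))
m=(z>200)&(z<220)&(I[...,0]>-90)&(I[...,0]<-30)
q=I[m];print('handle',len(q),np.percentile(q,[1,50,99],axis=0) if len(q) else '')
E
```

```text
{'time_s': np.float64(1.8), 'qpos': array([-5. ,  5.6, 89.7, -0. , 84.7,  7.8]), 'ee_pos': array([469.7, -29.6, 330. ]), 'ee_rot': array([-180. ,    0. ,   77.2]), 'force': array([ 0.4, -0.5, -0.1]), 'gripper_width': np.float64(0.5)}
fin 449 [-158.44072496   41.09814272  186.30587629] [-135.00281245   56.28606616  199.57077779] [[-157.36656217   41.51768255  192.89871179]
 [-147.18010834   49.01059144  196.91779709]
 [-136.09218632   55.99689972  198.32148569]]
handle 2234 [[-67.79005631 -64.46061209 203.25042488]
 [-61.75038916   4.1740787  210.02834668]
 [-53.11378367  61.38771826 212.41991466]]
```

View pics/w1.png

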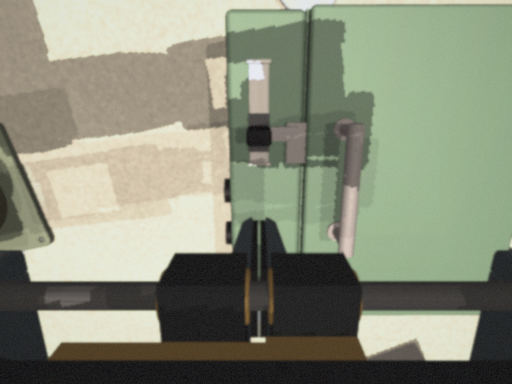

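The wrist view shows the fin at (259,135), the handle bar from (349,130) to (345,250), and the closed fingers right of the fin. The measurements match the model: fin y≈49 (joint ≈4 mm). Next I'll descend and push.

Call:
{"method": "send_rows", "body": {
  "motion": [
    [0, 0, -0.1, 0, 0, 0, -1],
    [0, 0, -0.2, 0, 0, 0, -1],
    [0, 0, -0.28, 0, 0, 0, -1],
    [0, 0, -0.324, 0, 0, 0, -1],
    [0, 0, -0.324, 0, 0, 0, -1],
    [0.0044, 0.0195, -0.324, 0, 0, 0, -1],
    [0.0088, 0.039, -0.324, 0, 0, 0, -1],
    [0.011, 0.0488, -0.324, 0, 0, 0, -1],
    [0.0132, 0.0585, -0.324, 0, 0, 0, -1],
    [0.0154, 0.0683, -0.324, 0, 0, 0, -1],
    [0.0176, 0.078, -0.324, 0, 0, 0, -1],
    [0.0198, 0.0878, -0.324, 0, 0, 0, -1],
    [0.022, 0.0975, -0.324, 0, 0, 0, -1],
    [0.0242, 0.1073, -0.324, 0, 0, 0, -1],
    [0.0264, 0.117, -0.324, 0, 0, 0, -1],
    [0.0264, 0.117, -0.324, 0, 0, 0, -1]
  ]
}}

```text
time_s: 3.9
ee_pos: [483.2, 30.8, 167.8]
ee_rot: [-180.0, -0.1, 77.3]
force: [0.2, -0.6, -0.2]
gripper_width: 0.4
gripper_force: 0.0
```

Call:
{"method": "send_rows", "body": {
  "motion": [
    [0.0009, 0.0039, 0, 0, 0, 0, -1],
    [0.0018, 0.0078, 0, 0, 0, 0, -1],
    [0.0018, 0.0078, 0, 0, 0, 0, -1]
  ]
}}

```text
time_s: 4.28
ee_pos: [483.5, 32.4, 167.8]
ee_rot: [-179.9, 0.2, 77.3]
force: [-1.7, -6.7, 0.8]
gripper_width: 0.6
gripper_force: 3.4
```

```bash
cat > fin.py <<'E'
from h import *
s=env.state();print(np.round(s['ee_pos'],1),inc(s['ee_pos']).round(1),s['force'].round(1))
for n in('scene','side'):
    f=grab(n);I=inc(cloud(f));z=I[...,2]
    m=(z>180)&(z<203)&(abs(I[...,0]+147)<20)&(I[...,1]>20)&(I[...,1]<130)&(f['pixels'].max(-1)<200)
    q=I[m];print(n,len(q));
    if len(q):print(np.percentile(q,[2,50,98],axis=0).round(1))
E
python3 fin.py
```

```text
[483.5  32.4 167.8] [-147.2   67.3  167.8] [-1.7 -6.7  0.8]
scene 9
[[-156.4   51.4  180.4]
 [-150.9   52.3  189.9]
 [-137.2   53.7  202.1]]
side 125
[[-161.3   54.5  180.5]
 [-157.6   87.8  192.9]
 [-138.   104.9  202.7]]
```

Call:
{"method": "send_rows", "body": {
  "motion": [
    [0.0013, 0.0058, 0, 0, 0, 0, -1],
    [0.0013, 0.0058, 0, 0, 0, 0, -1],
    [0.0013, 0.0058, 0, 0, 0, 0, -1]
  ]
}}

```text
time_s: 4.75
ee_pos: [483.5, 32.6, 168.0]
ee_rot: [-179.9, 0.5, 77.4]
force: [-3.1, -14.3, 3.3]
gripper_width: 0.5
gripper_force: 7.6
```

Call:
{"method": "send_rows", "body": {
  "motion": [
    [-0.003, -0.014, 0, 0, 0, 0, -1],
    [-0.0066, -0.029, 0, 0, 0, 0, -1],
    [-0.0066, -0.029, 0.1, 0, 0, 0, -1],
    [-0.0066, -0.029, 0.2, 0, 0, 0, 0],
    [-0.0066, -0.029, 0.28, 0, 0, 0, 0.3],
    [0.07, -0.1, 0.28, 0, 0, 0, 0.3],
    [0.1376, -0.18, 0.28, 0, 0, 0, 0.3],
    [0.1376, -0.18, 0.28, 0, 0, 0, 0.3],
    [0.1376, -0.18, 0.28, 0, 0, 0, 0.3],
    [0.1376, -0.18, 0.28, 0, 0, 0, 0.3]
  ]
}}

```text
time_s: 6.0
ee_pos: [553.1, -52.3, 308.2]
ee_rot: [180.0, -0.0, 77.4]
force: [-0.7, -0.4, -0.4]
gripper_width: 59.2
gripper_force: 0.0
```

```bash
python3 fin.py; python3 - <<'E'
from h import *
s=env.state();print(s['ee_rot'],s['gripper_width'],s['force'])
p,W=wristcloud();cv2.imwrite('pics/w2.png',p[...,::-1])
I=inc(W);z=I[...,2]
m=(z>202)&(z<220)&(I[...,0]>-90)&(I[...,0]<-30)
q=I[m];print('handle',len(q),np.percentile(q,[1,50,99],axis=0) if len(q) else '')
m=(z>185)&(z<203)&(abs(I[...,0]+147)<20)&(I[...,1]>30)
q=I[m];print('fin',len(q),np.percentile(q,[2,50,98],axis=0) if len(q) else '')
E
```

```text
[553.1 -52.3 308.2] [-6.070e+01 -1.000e-01  3.082e+02] [-0.7 -0.4 -0.4]
scene 50
[[-156.9   85.9  181.6]
 [-140.7   93.8  194.8]
 [-133.7  101.4  200.5]]
side 57
[[-162.5   89.5  181.8]
 [-152.8  100.   190.8]
 [-135.9  104.9  196.3]]
[ 1.79970745e+02 -1.83966837e-02  7.73632211e+01] 59.010424295616055 [ 0.23233896  0.05843491 -0.06047338]
handle 2585 [[-67.5906489  -65.51579163 203.57747044]
 [-59.84166106   4.75367604 210.03172652]
 [-52.03483182  61.2312886  212.26810732]]
fin 639 [[-157.50185541   83.74118312  187.39555233]
 [-145.03731421   91.53487271  196.84216997]
 [-134.72686007   99.35470047  198.65465457]]
```

View pics/w2.png

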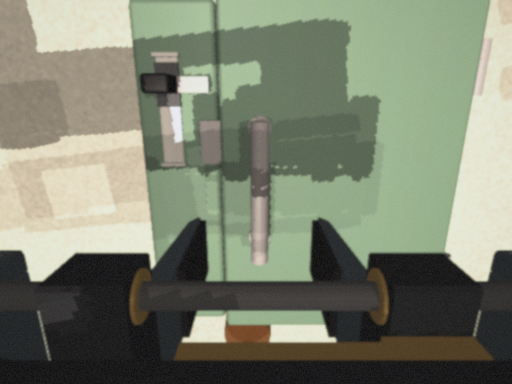

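The wrist view shows the bar from (260,120) to (259,260), centred between the open fingers. The fin is at (160,83), at the far end of its track, and its tongue is clear of the tab. Next I'll grip the bar.

Call:
{"method": "send_rows", "body": {
  "motion": [
    [0, -0.003, -0.1, 0, 0, 0, 0.3],
    [0, -0.003, -0.2, 0, 0, 0, 0.3],
    [0, -0.003, -0.246, 0, 0, 0, 0.3],
    [0, -0.003, -0.246, 0, 0, 0, 0.3],
    [0, -0.003, -0.246, 0, 0, 0, -1],
    [0, -0.003, -0.246, 0, 0, 0, -1],
    [0, -0.003, -0.246, 0, 0, 0, -1],
    [0, -0.003, -0.246, 0, 0, 0, -1],
    [0, -0.003, -0.246, 0, 0, 0, -1]
  ],
  "squeeze": 50
}}

```text
time_s: 7.28
ee_pos: [553.3, -54.6, 185.2]
ee_rot: [-180.0, -0.0, 77.3]
force: [-2.3, 1.2, 1.9]
gripper_width: 15.3
gripper_force: 50.0
```

Call:
{"method": "send_rows", "body": {
  "motion": [
    [0.0018, -0.0004, 0.0065, 0, 0, 0, -1],
    [0.0036, -0.0008, 0.013, 0, 0, 0, -1],
    [0.0056, -0.0012, 0.019, 0, 0, 0, -1],
    [0.0076, -0.0017, 0.0258, 0, 0, 0, -1],
    [0.0098, -0.0022, 0.032, 0, 0, 0, -1],
    [0.0121, -0.0027, 0.0384, 0, 0, 0, -1],
    [0.0145, -0.0032, 0.0445, 0, 0, 0, -1],
    [0.017, -0.0038, 0.051, 0, 0, 0, -1],
    [0.017, -0.0038, 0.051, 0, 0, 0, -1],
    [0.017, -0.0038, 0.051, 0, 0, 0, -1],
    [0.017, -0.0038, 0.051, 0, 0, 0, -1]
  ]
}}

```text
time_s: 8.65
ee_pos: [562.0, -56.7, 212.2]
ee_rot: [179.9, 0.0, 77.3]
force: [-6.4, 0.8, -3.1]
gripper_width: 14.9
gripper_force: 50.0
```

```bash
python3 - <<'E'
from h import *
s=env.state();print(s['ee_pos'],s['force'],s['gripper_width'],s['gripper_force'],s['qvel'].round(2))
for n in('scene','side'):
    f=grab(n);I=inc(cloud(f));z=I[...,2];c=f['pixels'].astype(int)
    if n=='side':cv2.imwrite('pics/side3.png',cv2.resize(f['pixels'][140:260,180:340,::-1],None,fx=4,fy=4))
    m=(z>155)&(z<205)&(I[...,0]>-40)&(I[...,0]<130)&(abs(I[...,1])<150)&(c[...,1]>c[...,0]+8)
    q=I[m]; k=np.polyfit(q[:,0],q[:,2],1); r=q[:,2]-np.polyval(k,q[:,0]);q=q[abs(r)<4];k=np.polyfit(q[:,0],q[:,2],1);print(n,len(q),'lid angle',-np.arctan(k[0]))
    m=(z>180)&(z<203)&(abs(I[...,0]+147)<16)&(I[...,1]>60)&(I[...,1]<130)
    q=I[m];print('fin',len(q),np.percentile(q[:,1],[2,50,98]).round(1) if len(q) else '')
E
```

```text
[562.02597323 -56.6598889  212.19184486] [-6.44219824  0.83104281 -3.0648799 ] 14.873121063622749 49.996216893196106 [ 0.04 -0.02  0.05 -0.01  0.09 -0.15]
scene 5225 lid angle 0.13275292785795142
fin 50 [ 86.2  92.3 102. ]
side 1134 lid angle 0.1338577332142849
fin 58 [ 89.4  99.3 105.2]
```

View pics/side3.png

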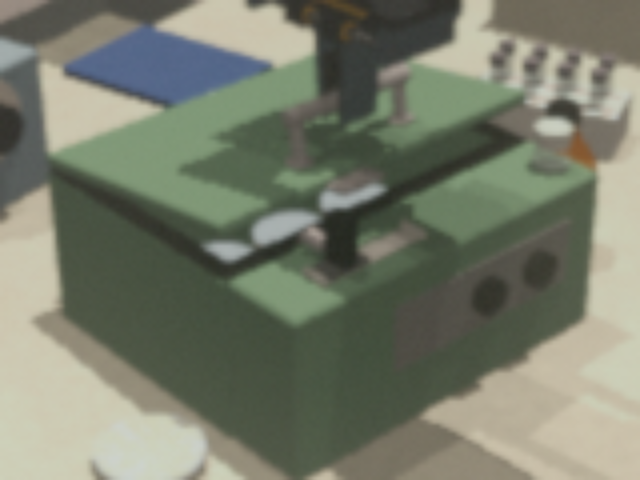

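The side crop shows the lid held open by its bar, gripped at (355,95). The fin at (340,235) is at its end stop. The lid angle is about 0.133 rad and steady, so I'll hand in.

```bash
python3 -c "
from workcell import env
print(env.job_done())"
```

```text
the job is handed in; nothing more can be done
None
```

I pushed the lock fin to its end stop, broke the seal, and handed the job in with the lid still held by its handle at about 0.133 rad (front edge about 3 cm open); the hand-in call returned no verdict.

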